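# Shift the feed gearbox into coarse feed

## Task

The feed gearbox on the bench is in neutral. Shift it to coarse feed: pull the sprung selector knob up, turn it round to the large gear-wheel badge, and let it drop fully home into the detent there, then take the hand away. The badges only show roughly where the detents are, so feel for the detent with the knob riding lightly on its spring; never force the knob sideways against its locating pin, and leave the things lying around the gearbox where they are.

Things in the scene. Friction and masses are not known exactly. Their poses are not given: they have to be found in the camera images.
- gearbox: Grey cast gearbox fixed to the bench, 240 x 250 mm over its foot (12 mm thick), cover 210 x 230 mm with its flat top 100 mm above the bench. Origin: centre of the underside, straight below the knob's axis; z up. Its own -x is the side where the neutral mark would be (the pointer points to its -x in neutral). A shaft end, 60 mm long, sticks out on its +y side, well below the cover.
- stem (a joint): Lift of the selector knob in m: 0 = fully down (home), 0.014 = fully up against its stop. A spring pushes it down with about 6 N when home, 11 N when fully up (350 N/m), besides the knob's weight of 2 N; its motion is damped (60 N s/m). With the pin riding on top of the index plate it reads about 0.008 to 0.009, with the pin in a detent slot 0. It must stand above 0.009 to turn out of a slot.
- knob (a joint): Turn of the knob in rad, anticlockwise from above positive: 0 = neutral (pointer to the gearbox's -x); stops at -1.5, 1.5. One detent at 0 and one near each badge, up to 0.3 rad before or past the turn where the pointer aims at the badge's centre; the exact place differs each time and is hidden. The pin drops when within about 0.05 rad of a slot's middle. Friction about 0.06 N m.
- knob_grip (a point): Middle of the knob's grip bar, on the vertical knob axis, 140 mm above the bench when home. The black plastic knob is a disc of 84 mm diameter, 8 mm thick (top face 18 mm below this point), carrying an upright grip bar 60 mm long, 14 mm thick, 34 mm high (top 16 mm above this point, foot at the disc). x of the point runs along the bar, away from the pointer; y across it; z up.
- knob_pointer (a point): Tip of the pointer nose at the edge of the knob's disc, 55 mm from the axis, at the height of the disc's top face; the bar is parallel to the line from the axis to the pointer, and a white line marks it.
- pin: Steel locating pin, 8 mm diameter with a flat end, under the knob's disc 30 mm from the axis on the pointer side; hidden from above. Origin at its lower end. When home it stands 9 mm deep in a slot 11 mm wide in the index plate. It must not be loaded beyond 20 N (0.6 N m of turning).
- badge_large: Brass badge shaped like a large gear wheel, 41 mm across, 3 mm thick, on the cover, 78 mm from the knob's axis: marks coarse feed, the position wanted. It stands between 0.9 and 1.3 rad of knob turn from neutral, to either side (the two badges change places). Origin: centre of its underside.
- badge_small: Brass badge shaped like a small gear wheel, 17 mm across, 3 mm thick, on the cover at the other side: marks fine feed, not wanted. Origin: centre of its underside.
- oil_can: Loose aluminium can, 56 mm diameter, 140 mm tall, standing on the bench. Leave alone. Origin: centre of its underside.
- spanner: Loose steel spanner, 200 mm long, lying on the bench. Leave alone. Origin: middle of its underside.
- bearing: Loose steel bearing ring, 62 mm across, 18 mm thick, lying on the bench. Leave alone. Origin: centre of its underside.

How it is judged:
On the way, in this order (a step that is already met when the one before it is completed fails the run):
1. the knob is pulled up clear of the neutral detent (value of joint stem above 0.0085 m), for 0.1 s.
2. the knob, still up, is turned to the region of the large badge (pointer tip within 45 mm of the badge's centre, seen from above) (value of joint stem above 0.007 m and horizontal distance between knob_pointer and badge_large below 0.045 m), for 0.05 s.
At the end, for the whole second after the job is handed in: The knob is home (lift under 2 mm) in the detent at the large badge, with the pointer tip within 36 mm of that badge's centre seen from above (a straight aim gives 23 mm), at rest and let go; can, spanner and bearing within 30 mm of where they were (value of joint stem below 0.002 m and horizontal distance between knob_pointer and badge_large below 0.036 m and linear speed of pin below 0.01 m/s and distance of each of oil_can, spanner, bearing from where it was at the start of the episode below 0.03 m); the robot touches nothing.
It fails at once if the locating pin is forced: more than 20 N between the pin and the index plate (knob turned while the pin is in a slot, or jammed down on the plate) (contact force between pin and anything else above 20 N).
It fails at once if the oil can is shifted more than 30 mm or tipped (distance of oil_can from where it was at the start of the episode above 0.03 m or angle between oil_can's own z axis and vertical above 0.4 rad).
It fails at once if the spanner is shifted more than 30 mm (distance of spanner from where it was at the start of the episode above 0.03 m).
It fails at once if the bearing is shifted more than 30 mm (distance of bearing from where it was at the start of the episode above 0.03 m).
It also fails if it takes over 48 s, if anything falls off the work surface, if the arm or the gripper's body presses on something with over 40 N, if the wrist force passes 120 N, or if a joint passes its speed limit or range.

## Robot

A 6-joint arm with a two-finger parallel gripper is mounted at the origin on the work surface. World frame = base frame: x ahead of the robot, y to its left, z up, the work surface at z = 0. Lengths are in m, angles in rad, forces in N, time in s.
With the tool pointing down it reaches from about 0.3 to 0.775 m from the base axis. Payload 14.6 kg.
Tool frame: the origin (TCP) lies midway between the tips of the shut fingers; the grasp point (between the pads) lies 19 mm behind it (env.grip_depth is the distance from the TCP to the grasp point, in m); z points along the fingers, y is the line along which they close (so a half turn about z gives the same grasp; the last joint's range is limited). The gripper opens to 94 mm and grips with 3 to 60 N. Pads are 16 mm wide; open, the fingers measure 119 mm over their backs; the gripper's body (75 mm by 177 mm) begins 78 mm behind the grasp point.
Start: joints at [-1.349, 0.3, 1.521, -0, 1.321, -0.067], TCP at [0.157, -0.527, 0.205] pointing down, gripper open.
Joint ranges: [-3.03, 3.03], [-0.79, 2.21], [0.23, 2.52], [-1.04, 4.18], [0, 3.07], [-2.55, 2.55]. Speed limits (rad/s): [2.22, 2.22, 2.57, 3.14, 3.14, 3.14].

## Interface

Orientations are given as [roll, pitch, yaw] about the fixed x, y, z axes, in that order (R = Rz(yaw) Ry(pitch) Rx(roll)).
In Python, from plant import env gives the robot as it stands.
- The arm moves only by the tool drive_tool, never from a script. Its argument "targets" is a list of rows, each a list of 2 entries, a list of its own where there are three numbers: the shift along the tool's x, y, z in mm, then the turn, a rotation vector about the tool's x, y, z in rad. A call has 1 to 10 rows; each row is the pose to reach, as a shift and turn from the pose commanded when the call began, along the tool's axes at that moment; what a row does not reach only later rows make up. A row lasts 1/10 s, in which the tool goes at most 50 mm and 8.59 degrees, less where a joint would pass 70% of its speed; a pose out of reach is approached as far as the arm can. A call with a gripper value outside its range is refused whole. "gripper" is the finger opening in mm, from 0 to 94, set as the call begins (left out, the last holds). The fingers move at their own pace and stop on an object; "grip_force" is the grip in N (left out, the last holds). Time passes only in rows, so rows that repeat a pose let the fingers close. It gives the time, the measured TCP pose, the force, the opening and the grip force at its end, in the units of the state.
- env.read_state(): the state, without advancing time (a new reading comes with each control period).
- env.snapshot(name): name is "scene" or "top"; returns a dict with "image" (384x512x3 uint8, blue, green, red), "depth" (384x512 float32, m along the optical axis (not along the pixel's ray), 0 where there is no reading), "fx", "fy", "cx", "cy" (pixels), "R" (3x3) and "t" (3): a world point X has camera coordinates R X + t. Camera axes: x right, y down, z forward; pixel columns grow to the right and rows downward; lengths in m; the calibration is good to about 2 mm. A picture is of the moment at which its call begins.
- env.finish_job(): hands the job in; it is judged then, once.
The state is a dict: "time": time; "q": joint angles; "dq": joint speeds; "effort": joint torques, N m; "eef_pos": TCP position; "tool_rot": TCP orientation; "contact_force": force on the tool from outside, world axes, zero at the start; "moment": the same for the moment, N m; "finger_gap": finger opening in m; "gripper_force": force on a finger pad.
Only numpy, scipy, OpenCV 4.12 (cv2) and the standard library are available. Lean on these libraries where they do the work, as an engineer would, in place of code of your own. Each camera call takes 0.05 s, during which the arm holds its last target. There are 200 camera calls.

## Working session

There is one attempt and no reset: what is moved stays moved. The work goes in short steps, Python scripts to look and compute and a tool call to move; the robot and the scene stay as the last step left them, time stands still between calls to the robot, and variables do not carry over. Pictures are saved under pics/ and viewed, at most 10 in all, crops included, and the job is handed in when it is done.

Besides the shell and the picture viewer there is one more tool, called as name([rows], argument=value, ...), one row to a line, values as JSON. drive_tool: Moves the arm, as the interface text tells. Its arguments: {"type":"object","properties":{"targets":{"type":"array","items":{"type":"array"}},"gripper":{"type":"number"},"grip_force":{"type":"number"}},"required":["targets"]}

```bash
mkdir -p pics; python3 - <<'E'
from plant import env
import cv2,numpy as np
for n in("scene","top"):
    s=env.snapshot(n); cv2.imwrite(f"pics/{n}0.png",s["image"]); np.savez(f"pics/{n}0.npz",**s)
    print(n,s["R"].round(3).tolist(),s["t"].round(3),s["fx"])
st=env.read_state(); print({k:np.round(v,3).tolist() for k,v in st.items()}, env.grip_depth)
E
```

```text
scene [[-0.824, 0.566, 0.016], [0.418, 0.628, -0.656], [-0.381, -0.534, -0.755]] [ 0.409 -0.165  1.375] 424.55797377513886
top [[-0.002, -1.0, 0.026], [-0.992, -0.002, -0.128], [0.128, -0.026, -0.991]] [0.025 0.565 0.899] 381.339590822466
{'time': 0.1, 'q': [-1.349, 0.3, 1.522, 0.0, 1.321, -0.067], 'dq': [-0.001, -0.001, -0.002, 0.001, -0.001, 0.0], 'effort': [0.003, -53.264, -35.328, 0.071, 0.023, -0.0], 'eef_pos': [0.157, -0.527, 0.205], 'tool_rot': [-3.141, -0.0, 0.289], 'contact_force': [0.89, 0.151, -0.077], 'moment': [0.023, 0.031, -0.051], 'gripper_force': 0.0, 'finger_gap': 0.094} 0.0188
```

View pics/top0.png

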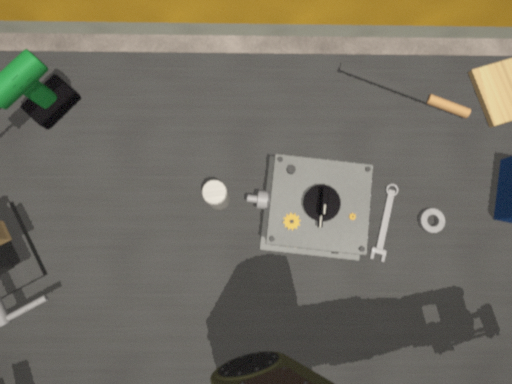

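View pics/scene0.png

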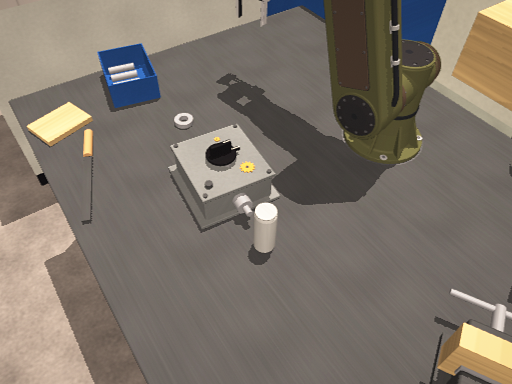

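The top view shows the knob at (322,203) with its pointer down towards the robot. The large badge is at (292,222), the small one at (353,216), and the shaft points left to the can at (214,192). I'll measure these next.

```bash
cat > h.py <<'E'
import numpy as np,cv2
def ray(s,u,v,z):
    R,t=s["R"],s["t"]; c=-R.T@t
    d=R.T@np.array([(u-s["cx"])/s["fx"],(v-s["cy"])/s["fy"],1]); return c+d*(z-c[2])/d[2]
E
python3 - <<'E'
from h import *
s=dict(np.load("pics/top0.npz")); im=s["image"]; hsv=cv2.cvtColor(im,cv2.COLOR_BGR2HSV)
def blobs(m,z,nm,lo=15):
    n,l,st,c=cv2.connectedComponentsWithStats(m.astype(np.uint8))
    for i in range(1,n):
        if st[i,4]>=lo: print(nm,st[i],c[i].round(1),ray(s,*c[i],z).round(4))
roi=np.zeros(im.shape[:2],bool); roi[150:262,258:376]=1
blobs((hsv[...,1]>90)&(hsv[...,2]>110)&roi,.103,"badge")
k=np.zeros_like(roi);k[175:235,295:350]=1
blobs((hsv[...,2]<60)&k,.122,"knob")
blobs((hsv[...,2]>150)&(hsv[...,1]<40)&k,.13,"white",4)
# gearbox top outline
R,t=s["R"],s["t"]
v,u=np.mgrid[:384,:512]; P=np.stack([(u-s["cx"])/s["fx"],(v-s["cy"])/s["fy"],np.ones(u.shape)],-1)*s["depth"][...,None]
W=(P-t)@R
m=(abs(W[...,2]-.1)<.006)&roi
r=cv2.minAreaRect(W[m][:,:2].astype(np.float32)*1000); print("cover",r, np.median(W[m][:,2]))
m=(W[...,2]>.145)&k; print("bartop",cv2.minAreaRect(W[m][:,:2].astype(np.float32)*1000),W[m][:,2].mean(),W[m].mean(0))
m=(abs(W[...,2]-.122)<.006)&k; print("disc",cv2.minEnclosingCircle(W[m][:,:2].astype(np.float32)*1000))
can=(W[...,2]>.13)&(u>190)&(u<240)&(v>170)&(v<215);print("can",W[can].mean(0))
cv2.imwrite("pics/crop.png",cv2.resize(im[150:262,258:376],None,fx=5,fy=5,interpolation=cv2.INTER_CUBIC))
E
```

```text
badge [284 213  16  17 179] [291.2 221. ] [ 0.4935 -0.047   0.103 ]
badge [349 213   7   7  31] [351.9 216.1] [ 0.5045 -0.1855  0.103 ]
knob [304 185  36  35 889] [321.1 201.5] [ 0.5357 -0.1123  0.122 ]
white [ 295  175   55   60 1966] [323.7 205.1] [ 0.5268 -0.1163  0.13  ]
white [323 205   3   9  19] [324.2 208.9] [ 0.5184 -0.1172  0.13  ]
cover ((533.31591796875, -113.71273040771484), (230.25152587890625, 209.9763946533203), 83.61416625976562) 0.10073125656247431
bartop ((486.4205322265625, -48.74467468261719), (48.708213806152344, 206.69227600097656), 35.950416564941406) 0.20157734285440526 [ 0.52729667 -0.10318513  0.20157734]
disc ((526.32275390625, -112.07161712646484), 47.81925582885742)
can [0.55214303 0.12317056 0.15414257]
```

View pics/crop.png

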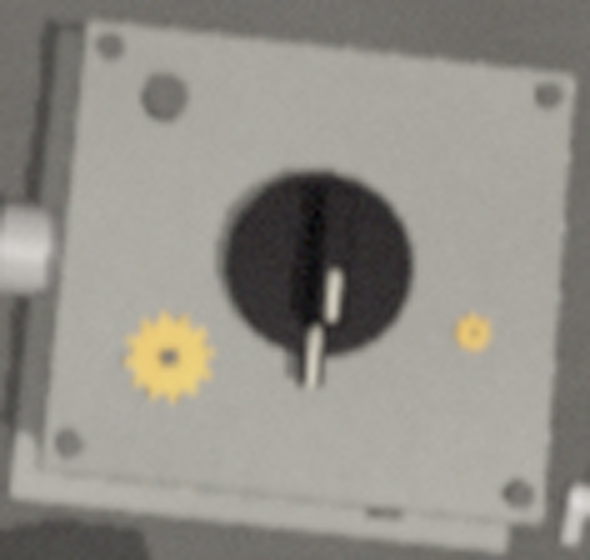

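drive_tool([
  [[20,-12,0],[0,0,-0.14]],
  [[60,-36,0],[0,0,-0.28]],
  [[100,-60,0],[0,0,-0.42]],
  [[140,-84,0],[0,0,-0.56]],
  [[180,-108,0],[0,0,-0.7]],
  [[220,-132,0],[0,0,-0.84]],
  [[260,-156,0],[0,0,-0.98]],
  [[300,-180,0],[0,0,-1.12]],
  [[340,-205,0],[0,0,-1.26]],
  [[370,-223,0],[0,0,-1.4]],
], gripper=60)

```text
time: 1.1
eef_pos: [0.449, -0.2058, 0.2053]
tool_rot: [-3.141, -0.0, 1.696]
contact_force: [0.3, -0.5, 0.3]
finger_gap: 0.0601
gripper_force: 0.0
```

drive_tool([
  [[12,15,0],[0,0,-0.14]],
  [[26,30,0],[0,0,-0.28]],
  [[40,46,0],[0,0,-0.42]],
  [[52,60,0],[0,0,-0.56]],
  [[62,72,0],[0,0,-0.7]],
  [[70,82,0],[0,0,-0.84]],
  [[77,90,0],[0,0,-0.98]],
  [[82,95,0],[0,0,-1.12]],
  [[84,98,0],[0,0,-1.26]],
  [[84,98,0],[0,0,-1.34]],
])

```text
time: 2.1
eef_pos: [0.5353, -0.1127, 0.2051]
tool_rot: [3.141, -0.001, 3.035]
contact_force: [0.8, 0.3, -0.1]
finger_gap: 0.06
gripper_force: 0.0
```

```bash
python3 - <<'E'
from plant import env
import cv2,numpy as np
from h import *
s=env.snapshot("scene"); cv2.imwrite("pics/s1.png",cv2.resize(s["image"][90:230,150:310],None,fx=5,fy=4.2857,interpolation=cv2.INTER_CUBIC))
s=dict(np.load("pics/scene0.npz"))
cv2.imwrite("pics/s0c.png",cv2.resize(s["image"][120:190,180:280],None,fx=8,fy=8,interpolation=cv2.INTER_CUBIC))
st=env.read_state(); print(st["eef_pos"],st["tool_rot"],st["q"])
E
```

```text
[ 0.5352012  -0.11286401  0.20504319] [ 3.14146243e+00 -7.88444900e-04  3.03782621e+00] [-2.74797222e-01  2.93972488e-01  1.52961667e+00 -6.05909153e-06
  1.31880260e+00 -1.74182554e+00]
```

View pics/s1.png

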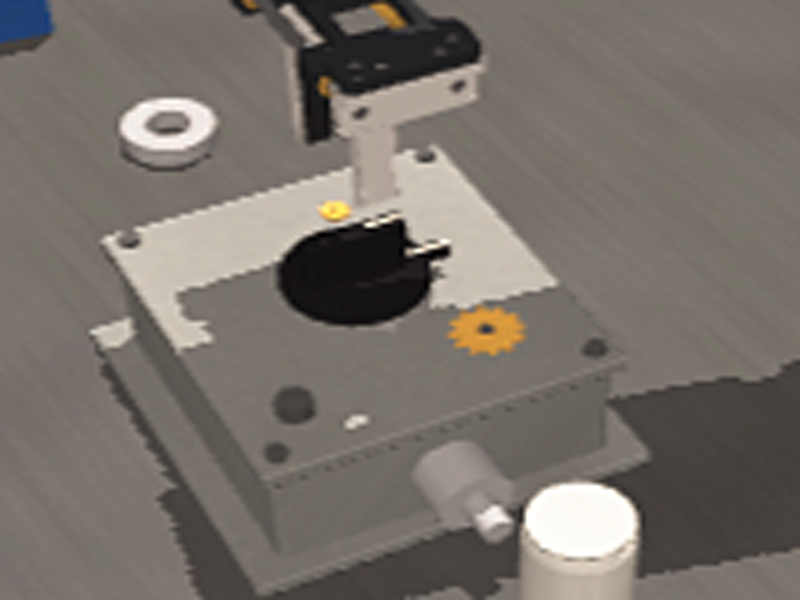

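View pics/s0c.png

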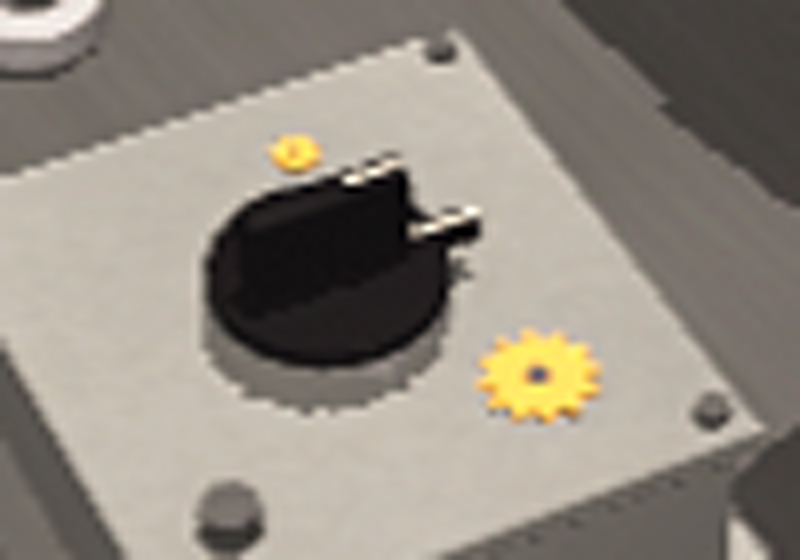

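The scene crop shows the bar in the top view's position. The gripper is above it with the tool x along the bar, and nothing is in the way of the fingers. I'll descend and close gently.

drive_tool([
  [[0,0,20],[0,0,0]],
  [[0,0,45],[0,0,0]],
  [[0,0,62],[0,0,0]],
  [[0,0,72],[0,0,0]],
  [[0,0,77],[0,0,0]],
  [[0,0,77],[0,0,0]],
])

```text
time: 2.75
eef_pos: [0.5352, -0.1131, 0.1283]
tool_rot: [3.142, -0.0, 3.028]
contact_force: [-0.2, 0.1, 0.5]
finger_gap: 0.0599
gripper_force: 0.0
```

drive_tool([
  [[0,0,0],[0,0,0]],
  [[0,0,0],[0,0,0]],
  [[0,0,0],[0,0,0]],
  [[0,0,0],[0,0,0]],
  [[0,0,0],[0,0,0]],
  [[0,0,0],[0,0,0]],
  [[0,0,0],[0,0,0]],
  [[0,0,0],[0,0,0]],
], gripper=8, grip_force=4)

```text
time: 3.55
eef_pos: [0.5352, -0.113, 0.1285]
tool_rot: [3.141, -0.0, 3.029]
contact_force: [0.1, 1.1, 0.6]
finger_gap: 0.0142
gripper_force: 4.0
```

```bash
python3 - <<'E'
from plant import env
import numpy as np
print({k:np.round(v,3).tolist() for k,v in env.read_state().items()})
E
```

```text
{'time': 3.55, 'q': [-0.275, 0.368, 1.617, 0.0, 1.156, -1.733], 'dq': [0.001, 0.001, 0.002, -0.001, 0.001, 0.001], 'effort': [-0.544, -54.046, -32.523, -0.252, -0.026, 0.019], 'eef_pos': [0.535, -0.113, 0.128], 'tool_rot': [3.141, -0.0, 3.029], 'contact_force': [0.067, 1.119, 0.586], 'moment': [0.215, -0.132, 0.055], 'gripper_force': 3.999, 'finger_gap': 0.014}
```

drive_tool([
  [[0,0,0],[0,0,0]],
  [[0,0,0],[0,0,0]],
  [[0,0,-1],[0,0,0]],
  [[0,0,-3],[0,0,0]],
  [[0,0,-5],[0,0,0]],
  [[0,0,-7],[0,0,0]],
  [[0,0,-9],[0,0,0]],
  [[0,0,-11],[0,0,0]],
  [[0,0,-12],[0,0,0]],
  [[0,0,-12],[0,0,0]],
], grip_force=40)

```text
time: 4.55
eef_pos: [0.5351, -0.113, 0.1404]
tool_rot: [3.141, -0.0, 3.029]
contact_force: [3.6, 1.4, -12.8]
finger_gap: 0.0138
gripper_force: 40.0
```

drive_tool([
  [[0,0,0],[0,0,0]],
  [[0,0,0],[0,0,0]],
])

```text
time: 4.75
eef_pos: [0.5351, -0.1131, 0.1403]
tool_rot: [3.141, -0.0, 3.029]
contact_force: [3.4, 3.0, -11.8]
finger_gap: 0.0137
gripper_force: 40.0
```

```bash
python3 - <<'E'
from plant import env
import numpy as np
print({k:np.round(v,3).tolist() for k,v in env.read_state().items()})
E
```

```text
{'time': 4.75, 'q': [-0.275, 0.355, 1.606, 0.0, 1.181, -1.733], 'dq': [0.0, 0.0, -0.002, -0.001, 0.0, -0.001], 'effort': [-1.551, -60.59, -36.62, -0.814, 0.901, 0.022], 'eef_pos': [0.535, -0.113, 0.14], 'tool_rot': [3.141, -0.0, 3.029], 'contact_force': [3.444, 3.048, -11.798], 'moment': [0.468, -0.902, -0.002], 'gripper_force': 39.995, 'finger_gap': 0.014}
```

drive_tool([
  [[0,0,0],[0,0,0.03]],
  [[0,0,0],[0,0,0.08]],
  [[0,0,0],[0,0,0.14]],
  [[0,0,0],[0,0,0.2]],
  [[0,0,0],[0,0,0.26]],
  [[0,0,0],[0,0,0.3]],
  [[0,0,0],[0,0,0.3]],
])

```text
time: 5.45
eef_pos: [0.5351, -0.1134, 0.1403]
tool_rot: [-3.141, -0.0, 2.728]
contact_force: [2.1, -0.3, -12.5]
finger_gap: 0.0137
gripper_force: 40.0
```

```bash
python3 - <<'E'
from plant import env
import numpy as np
print({k:np.round(v,4).tolist() for k,v in env.read_state().items()})
E
```

```text
{'time': 5.45, 'q': [-0.2755, 0.3551, 1.6057, -0.0005, 1.1811, -1.4326], 'dq': [0.0016, 0.0008, 0.0003, 0.0013, 0.0016, -0.0513], 'effort': [0.078, -60.5887, -36.7122, -0.0581, 0.8485, 0.7575], 'eef_pos': [0.5351, -0.1134, 0.1403], 'tool_rot': [-3.1411, -0.0003, 2.7281], 'contact_force': [2.0714, -0.2924, -12.4869], 'moment': [-0.0851, -0.6478, -0.0533], 'gripper_force': 39.998, 'finger_gap': 0.0137}
```

Lateral forces stay small. I'll turn on to 0.62 and test the first lowering gently: from lift 12 mm down to 9 mm, then 8 mm.

drive_tool([
  [[0,0,0],[0,0,0.06]],
  [[0,0,0],[0,0,0.12]],
  [[0,0,0],[0,0,0.18]],
  [[0,0,0],[0,0,0.24]],
  [[0,0,0],[0,0,0.29]],
  [[0,0,0],[0,0,0.32]],
  [[0,0,0],[0,0,0.32]],
  [[0,0,1],[0,0,0.32]],
  [[0,0,2],[0,0,0.32]],
  [[0,0,2],[0,0,0.32]],
])

```text
time: 6.45
eef_pos: [0.5349, -0.1136, 0.1383]
tool_rot: [-3.141, -0.0, 2.41]
contact_force: [-1.3, -5.6, -11.8]
finger_gap: 0.0132
gripper_force: 40.0
```

drive_tool([
  [[0,0,0.5],[0,0,0]],
  [[0,0,1],[0,0,0]],
  [[0,0,1],[0,0,0]],
])

```text
time: 6.75
eef_pos: [0.535, -0.1136, 0.1376]
tool_rot: [-3.141, 0.0, 2.41]
contact_force: [-1.5, -5.6, -9.9]
finger_gap: 0.014
gripper_force: 40.0
```

drive_tool([
  [[0,0,0.5],[0,0,0]],
  [[0,0,0.5],[0,0,0]],
])

```text
time: 6.95
eef_pos: [0.535, -0.1137, 0.1375]
tool_rot: [-3.141, 0.0, 2.41]
contact_force: [-2.8, -5.3, -6.2]
finger_gap: 0.0136
gripper_force: 40.0
```

It's riding on the plate, at -6 N on the tool against -11 N free. From here I peck: lift, turn 0.06, lower. The slot will show as -11 N with z following the command.

drive_tool([
  [[0,0,-1.5],[0,0,0]],
  [[-0.3,-0.6,-2.5],[0,0,0]],
  [[-0.3,-0.6,-2.5],[0,0,0.03]],
  [[-0.3,-0.6,-2.5],[0,0,0.06]],
  [[-0.3,-0.6,-2.5],[0,0,0.06]],
  [[-0.3,-0.6,-1.2],[0,0,0.06]],
  [[-0.3,-0.6,-0.4],[0,0,0.06]],
  [[-0.3,-0.6,0],[0,0,0.06]],
  [[-0.3,-0.6,0],[0,0,0.06]],
])

```text
time: 7.85
eef_pos: [0.535, -0.1138, 0.1374]
tool_rot: [-3.142, 0.0, 2.349]
contact_force: [-3.9, -2.2, -4.3]
finger_gap: 0.0137
gripper_force: 40.0
```

drive_tool([
  [[0,0,-1.5],[0,0,0]],
  [[0,0,-2.5],[0,0,0]],
  [[0,0,-2.5],[0,0,0.03]],
  [[0,0,-2.5],[0,0,0.06]],
  [[0,0,-2.5],[0,0,0.06]],
  [[0,0,-1.2],[0,0,0.06]],
  [[0,0,-0.4],[0,0,0.06]],
  [[0,0,0],[0,0,0.06]],
  [[0,0,0],[0,0,0.06]],
])

```text
time: 8.75
eef_pos: [0.535, -0.1139, 0.1374]
tool_rot: [-3.141, 0.0, 2.289]
contact_force: [-5.6, -2.9, -5.2]
finger_gap: 0.0139
gripper_force: 40.0
```

drive_tool([
  [[0,0,-1.5],[0,0,0]],
  [[0,0,-2.5],[0,0,0]],
  [[0,0,-2.5],[0,0,0.03]],
  [[0,0,-2.5],[0,0,0.06]],
  [[0,0,-2.5],[0,0,0.06]],
  [[0,0,-1.2],[0,0,0.06]],
  [[0,0,-0.4],[0,0,0.06]],
  [[0,0,0],[0,0,0.06]],
  [[0,0,0],[0,0,0.06]],
])

```text
time: 9.65
eef_pos: [0.5349, -0.1139, 0.1374]
tool_rot: [-3.141, 0.0, 2.229]
contact_force: [-7.0, -3.2, -4.9]
finger_gap: 0.0138
gripper_force: 40.0
```

drive_tool([
  [[0,0,-1.5],[0,0,0]],
  [[0.2,-0.9,-2.5],[0,0,0]],
  [[0.2,-0.9,-2.5],[0,0,0.03]],
  [[0.2,-0.9,-2.5],[0,0,0.06]],
  [[0.2,-0.9,-2.5],[0,0,0.06]],
  [[0.2,-0.9,-1.2],[0,0,0.06]],
  [[0.2,-0.9,-0.4],[0,0,0.06]],
  [[0.2,-0.9,0],[0,0,0.06]],
  [[0.2,-0.9,0],[0,0,0.06]],
])

```text
time: 10.55
eef_pos: [0.5346, -0.1141, 0.1374]
tool_rot: [3.141, 0.001, 2.169]
contact_force: [2.6, 1.5, -6.1]
finger_gap: 0.0138
gripper_force: 40.0
```

drive_tool([
  [[0,0,-1.5],[0,0,0]],
  [[0,0,-2.5],[0,0,0]],
  [[0,0,-2.5],[0,0,0.03]],
  [[0,0,-2.5],[0,0,0.06]],
  [[0,0,-2.5],[0,0,0.06]],
  [[0,0,-1.2],[0,0,0.06]],
  [[0,0,-0.4],[0,0,0.06]],
  [[0,0,0],[0,0,0.06]],
  [[0,0,0],[0,0,0.06]],
])

```text
time: 11.45
eef_pos: [0.5345, -0.1141, 0.1371]
tool_rot: [3.141, 0.0, 2.109]
contact_force: [4.3, 2.6, -9.2]
finger_gap: 0.0134
gripper_force: 40.0
```

drive_tool([
  [[0,0,-1.5],[0,0,0]],
  [[0,0,-2.5],[0,0,0]],
  [[0,0,-2.5],[0,0,0.03]],
  [[0,0,-2.5],[0,0,0.06]],
  [[0,0,-2.5],[0,0,0.06]],
  [[0,0,-1.2],[0,0,0.06]],
  [[0,0,-0.4],[0,0,0.06]],
  [[0,0,0],[0,0,0.06]],
  [[0,0,0],[0,0,0.06]],
])

```text
time: 12.35
eef_pos: [0.5344, -0.1141, 0.1368]
tool_rot: [3.141, 0.0, 2.049]
contact_force: [5.3, 0.5, -10.0]
finger_gap: 0.0137
gripper_force: 40.0
```

drive_tool([
  [[0,0,0.4],[0,0,0]],
  [[0,0,0.4],[0,0,0]],
  [[0,0,0.4],[0,0,0]],
])

```text
time: 12.65
eef_pos: [0.5344, -0.1141, 0.1365]
tool_rot: [3.141, 0.0, 2.049]
contact_force: [5.6, 2.3, -11.4]
finger_gap: 0.0139
gripper_force: 40.0
```

drive_tool([
  [[0,0,0.4],[0,0,0]],
  [[0,0,0.8],[0,0,0]],
  [[0,0,0.8],[0,0,0]],
])

```text
time: 12.95
eef_pos: [0.5344, -0.1141, 0.1356]
tool_rot: [3.141, 0.0, 2.049]
contact_force: [5.3, 1.7, -10.0]
finger_gap: 0.0136
gripper_force: 40.0
```

drive_tool([
  [[0,0,1],[0,0,0]],
  [[0,0,2],[0,0,0]],
  [[0,0,3],[0,0,0]],
  [[0,0,3],[0,0,0]],
])

```text
time: 13.35
eef_pos: [0.5344, -0.1141, 0.1327]
tool_rot: [3.141, 0.0, 2.049]
contact_force: [5.1, 1.7, -10.0]
finger_gap: 0.0137
gripper_force: 40.0
```

```bash
python3 - <<'E'
from plant import env
import numpy as np
s=env.read_state();print(s["eef_pos"],s["contact_force"],s["moment"],s["tool_rot"])
E
```

```text
[ 0.53437779 -0.11410192  0.13269211] [  5.07218596   1.65982841 -10.0176769 ] [ 0.32066893 -1.23041437 -0.02945078] [3.14121307e+00 1.49462490e-04 2.04888957e+00]
```

Dropping freely with only -0.03 N m of turning. I'll lower home and stop just short, then open the fingers.

drive_tool([
  [[0,0,1],[0,0,0]],
  [[0,0,2],[0,0,0]],
  [[0,0,3],[0,0,0]],
  [[0,0,3.6],[0,0,0]],
  [[0,0,4],[0,0,0]],
  [[0,0,4],[0,0,0]],
])

```text
time: 13.95
eef_pos: [0.5344, -0.1141, 0.1288]
tool_rot: [3.141, 0.0, 2.049]
contact_force: [5.7, 1.4, -8.6]
finger_gap: 0.0135
gripper_force: 40.0
```

drive_tool([
  [[0,0,0],[0,0,0]],
  [[0,0,0],[0,0,0]],
  [[0,0,0],[0,0,0]],
  [[0,0,0],[0,0,0]],
], gripper=50)

```text
time: 14.35
eef_pos: [0.5343, -0.1143, 0.1291]
tool_rot: [3.141, 0.0, 2.049]
contact_force: [-0.8, -0.4, 0.1]
finger_gap: 0.042
gripper_force: 0.0
```

drive_tool([
  [[0,0,-10],[0,0,0]],
  [[0,0,-40],[0,0,0]],
  [[0,0,-80],[0,0,0]],
  [[0,0,-100],[0,0,0]],
  [[-40,0,-120],[0,0,0]],
  [[-80,0,-120],[0,0,0]],
  [[-120,0,-120],[0,0,0]],
  [[-160,0,-120],[0,0,0]],
  [[-200,0,-120],[0,0,0]],
  [[-200,0,-120],[0,0,0]],
])

```text
time: 15.35
eef_pos: [0.6265, -0.2954, 0.2472]
tool_rot: [-3.14, -0.001, 2.046]
contact_force: [1.1, 0.9, -0.9]
finger_gap: 0.0497
gripper_force: 0.0
```

```bash
python3 - <<'E'
from plant import env
import cv2,numpy as np
a=[]
for n in ("top","scene"):
    s=env.snapshot(n)["image"]
    c=s[150:262,258:376] if n=="top" else s[110:205,170:270]
    a.append(cv2.resize(c,(400,400),interpolation=cv2.INTER_CUBIC))
cv2.imwrite("pics/end.png",np.hstack(a))
print(env.read_state()["eef_pos"])
E
```

```text
[ 0.62604678 -0.29202436  0.24852222]
```

View pics/end.png

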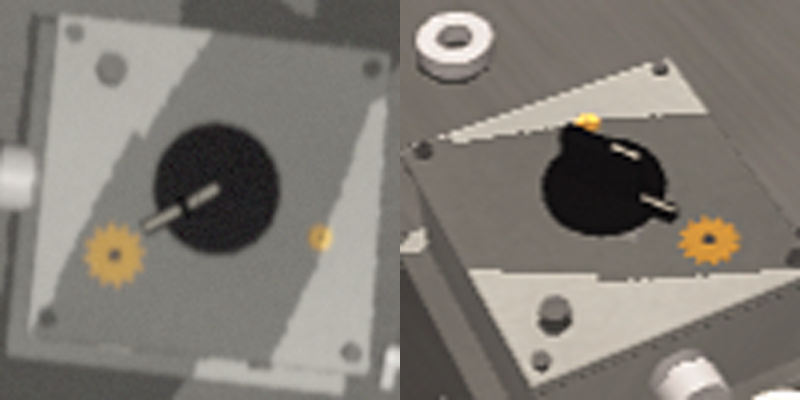

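The picture shows the pointer, tip at about (148,230) in the left half, aimed at the large badge at (114,255). The disc is seated, the hand is clear, and the bearing is untouched. The lifting force fell to the value expected at home (about 8 N).

```bash
python3 -c "
from plant import env
print(env.finish_job())"
```

```text
the job is handed in; nothing more can be done
None
```

The gearbox is in coarse feed: the knob dropped home into the detent at the large badge, 0.98 rad clockwise from neutral, the hand is clear, and the job was handed in at about 15.5 s (no verdict was returned).

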